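# Hold the hidden pivot bolt of a tilting jig tray

### The job

The orange jig tray hangs nose-down because its clamps are heavy. Reach down into the narrow gap behind the steel bracket, grip the hidden hex bolt head that the tray turns with, and by turning that head alone (do not touch the tray) tip the tray back past level until its front is raised 20 degrees, pause there about a second for the overhead inspection, then return it level. Finish while still holding the bolt head so that the tray cannot turn, keeping it level; leave the bin, bottle, cup and screwdriver where they are.

Things in the scene. Friction and masses are not known exactly. Their poses are not given: they have to be found in the camera images.
- stand: Fixed stand: aluminium base plate 170 x 335 x 8 mm, two steel brackets carrying the bolt, one blue plastic guard, all upright. Origin on the table right under the bolt head's middle; z up; y = bolt axis, tray on the -y side of the head, guard on +y; -x = tray's heavy front. Uprights are 56 mm wide in x, tops 150 mm above the table (20 mm above the bolt axis). Place and yaw vary.
- gap (a point): Middle of the gap's open top, 20 mm straight above the bolt head's middle; axes as stand. The gap is 52 mm wide along y, between the 8 mm steel bracket (y = -26) and the blue guard (y = +26), open at the top and both x ends; besides bolt and nut it is empty down to the base plate.
- head: Dark hex bolt head; origin in its middle, on the bolt axis, 130 mm above the table. 28 mm across flats, 20 mm long (y -10 to +10); on -y a 16 mm shaft and a brass nut (26 mm wide, y -26 to -18). Axes turn with it: y along the bolt, x square to one pair of flats (upright at level). With the nose 25 deg down, a gripper fits these flats leaned 25 deg about the bolt, body towards -x.
- pivot (a joint): Angle of bolt, head and tray together (rad) about the stand's +y axis: 0 = level, positive = front (-x) edge raised, negative = front down. Stops at -0.44 (rests there at the start and falls back there when let go) and +0.61. It turns freely; the front weight pulls it down with about 0.07 to 0.15 N m. 20 degrees is 0.35.
- tray: Orange jig tray, 150 x 180 x 16 mm, with rows of white shells (top 29 mm above the origin) and two black clamps standing out 20 mm at its heavy front (-x) edge; fixed to the bolt. Origin in its middle, on the bolt axis, 148 mm along -y from the head's middle; axes turn with it, z is its upward normal. The robot must not touch it.
- bin: Blue open bin 90 x 130 x 40 mm, loose bystander; origin under its centre.
- bottle: White bottle with red cap, 54 mm diameter, 130 mm tall, loose bystander; origin under its centre.
- cup: Green plastic cup, 60 mm diameter, 70 mm tall, loose bystander; origin under its centre.
- driver: Screwdriver with yellow handle, 170 mm long, lying along its x, loose bystander; origin under its middle.

How it is judged:
By the outcome, as a careful person would: the job done as asked, in the order asked, and still so for the second after the job is handed in, while the arm keeps its last pose, push and grip.
It also fails if it takes over 32 s, if anything falls off the work surface, if the arm or the gripper's body presses on something with over 40 N, if the wrist force passes 120 N, or if a joint passes its speed limit or range.

### The arm

A 7-joint arm with a two-finger parallel gripper is mounted at the origin on the work surface. World frame = base frame: x ahead of the robot, y to its left, z up, the work surface at z = 0. Lengths are in m, angles in rad, forces in N, time in s.
With the tool pointing down it reaches from about 0.425 to 1.025 m from the base axis. Payload 9.4 kg.
Tool frame: the origin (TCP) lies midway between the tips of the shut fingers; the grasp point (between the pads) lies 19 mm behind it; z points along the fingers, y is the line along which they close (so a half turn about z gives the same grasp; the last joint's range is limited). The gripper opens to 85 mm and grips with 20 to 120 N. Pads are 22 mm wide; open, the fingers measure 114 mm over their backs; the gripper's body (76 mm by 85 mm) begins 54 mm behind the grasp point. The pads swing forward as they close: fully open they stand 13 mm farther back than shut.
Start: joints at [1.183, 0.599, -0.003, 1.599, 0.002, 0.943, -0.08], TCP at [0.222, -0.69, 0.231] pointing down, gripper open.
Joint ranges: [-2.57, 2.57], [-0.35, 1.97], [-1.29, 1.29], [0.11, 2.56], [-1.05, 4.19], [0.11, 1.86], [-2.63, 2.63]. Speed limits (rad/s): [2.22, 2.22, 3.01, 3.01, 3.14, 3.14, 3.14].

### API

Orientations are given as a unit quaternion [x, y, z, w].
In Python, from workcell import monitor, cams, order gives the robot as it stands.
- The arm moves only by the tool carry_out, never from a script. Its argument "moves" is a list that holds one entry, the list of rows, each a list of 4 numbers: the shift along the tool's x, y, z each as a share of 600 mm, from -1 to 1, then the turn about the tool's z as a share of pi/2 rad, from -1 to 1. A call has 1 to 20 rows; each row is the pose to reach, as a shift and turn from the pose commanded when the call began, along the tool's axes at that moment; what a row does not reach only later rows make up. A row lasts 1/12 s, in which the tool goes at most 41.7 mm and 7.16 degrees, less where a joint would pass 70% of its speed; a pose out of reach is approached as far as the arm can. A call with a number of a shift or a turn outside -1 to 1 is refused whole. A call with a gripper value outside its range is refused whole. "jaw" is the closure, from -1 (fully open) to 1 (shut), set as the call begins (left out, the last holds). The fingers move at their own pace and stop on an object; the grip force is fixed at half the most. Time passes only in rows, so rows that repeat a pose let the fingers close. It gives the time, the measured TCP pose, the force, the opening and the grip force at its end, in the units of the state.
- monitor.get_state(): the state, without advancing time (a new reading comes with each control period).
- cams.snapshot(name): name is "scene" or "side" or "wrist"; returns a dict with "color" (384x512x3 uint8, red, green, blue), "mtx" (3x3 intrinsics, pixels), "extrinsics" (4x4, takes a point from world to camera coordinates). Camera axes: x right, y up, looking along -z (the intrinsics and any distortion apply to the point x, -y, -z); pixel columns grow to the right and rows downward; lengths in m; the calibration is good to about 2 mm. A picture is of the moment at which its call begins. There is no depth.
- order.job_done(): hands the job in; it is judged then, once.
The state is a dict: "clock": time; "joint_positions": joint angles; "joint_vel": joint speeds; "joint_efforts": joint torques, N m; "ee_pos": TCP position; "tool_rot": TCP orientation; "force": force on the tool from outside, world axes, zero at the start; "ft_torque": the same for the moment, N m; "opening": finger opening in m; "grip_force": force on a finger pad.
Only numpy, scipy, OpenCV 4.12 (cv2) and the standard library are available. Lean on these libraries where they do the work, as an engineer would, in place of code of your own. Each camera call takes 0.05 s, during which the arm holds its last target. There are 200 camera calls.

## Working session

There is one attempt and no reset: what is moved stays moved. The work goes in short steps, Python scripts to look and compute and a tool call to move; the robot and the scene stay as the last step left them, time stands still between calls to the robot, and variables do not carry over. Pictures are saved under pics/ and viewed, at most 10 in all, crops included, and the job is handed in when it is done.

Besides the shell and the picture viewer there is one more tool, called after "Request:" as name([rows], argument=value, ...), one row to a line, values as JSON. carry_out: Moves the arm, as the interface text tells. Its arguments: {"type":"object","properties":{"moves":{"type":"array"},"jaw":{"type":"number"}},"required":["moves"]}

```bash
ls; mkdir -p pics; python3 - <<'E'
from workcell import monitor, cams
import cv2,numpy as np,pickle
s=monitor.get_state();print(s)
d={}
for n in ["scene","side"]:
    r=cams.snapshot(n);d[n]=r;print(n,r["mtx"].round(1).tolist(),r["extrinsics"].round(3).tolist(),r.keys())
    cv2.imwrite(f"pics/{n}0.png",r["color"][:,:,::-1])
pickle.dump(d,open("d0.pkl","wb"))
E
```

```text
pics
{'clock': 0.0, 'joint_positions': array([ 1.18329532,  0.60012211, -0.00254758,  1.60013887,  0.00176692,
        0.94290414, -0.07982318]), 'joint_vel': array([-0.0018262 , -0.00049784,  0.00059736,  0.00026007, -0.00064857,
        0.00017063,  0.00276998]), 'joint_efforts': array([-1.81702657e-03, -7.76462317e+01,  1.56421635e+00, -2.58005905e+01,
        1.22712896e-02,  9.07510315e-03,  3.66128154e-05]), 'ee_pos': array([ 0.22156837, -0.6898098 ,  0.23041585]), 'tool_rot': array([ 9.87947811e-01,  1.54785357e-01, -1.77902073e-04, -7.64698659e-04]), 'force': array([-0.19825461, -0.38737734,  1.24593267]), 'ft_torque': array([-0.00638965, -0.02966031, -0.02751659]), 'grip_force': 0.0, 'opening': 0.085502958129685}
scene [[416.9, 0.0, 250.4], [0.0, 416.9, 194.9], [0.0, 0.0, 1.0]] [[-0.891, 0.454, 0.02, 0.473], [-0.264, -0.553, 0.79, 0.167], [0.37, 0.699, 0.612, -1.256], [0.0, 0.0, 0.0, 1.0]] dict_keys(['color', 'mtx', 'extrinsics'])
side [[382.8, 0.0, 252.5], [0.0, 382.8, 195.3], [0.0, 0.0, 1.0]] [[0.928, -0.374, -0.006, -0.517], [0.25, 0.608, 0.754, -0.346], [-0.278, -0.701, 0.657, -0.735], [0.0, 0.0, 0.0, 1.0]] dict_keys(['color', 'mtx', 'extrinsics'])
```

View pics/scene0.png

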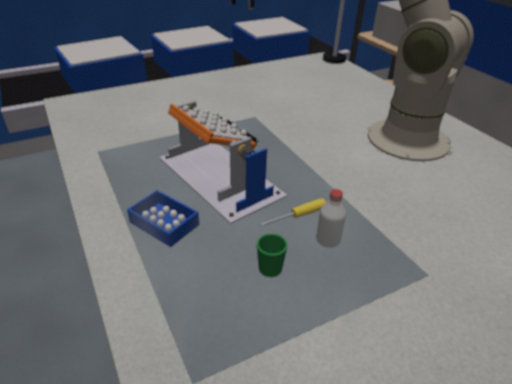

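View pics/side0.png

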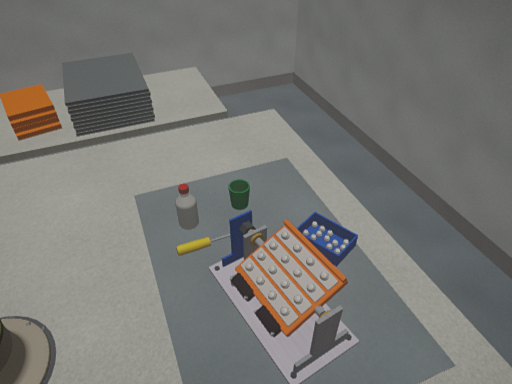

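```bash
python3 - <<'E'
import cv2,pickle
d=pickle.load(open("d0.pkl","rb"))
a=d["scene"]["color"][95:217,155:290,::-1];cv2.imwrite("pics/sc1.png",cv2.resize(a,None,fx=4.8,fy=4.8,interpolation=cv2.INTER_CUBIC))
a=d["side"]["color"][200:384,200:360,::-1];cv2.imwrite("pics/si1.png",cv2.resize(a,None,fx=3.2,fy=3.2,interpolation=cv2.INTER_CUBIC))
E
```

```text
(no output)
```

View pics/sc1.png

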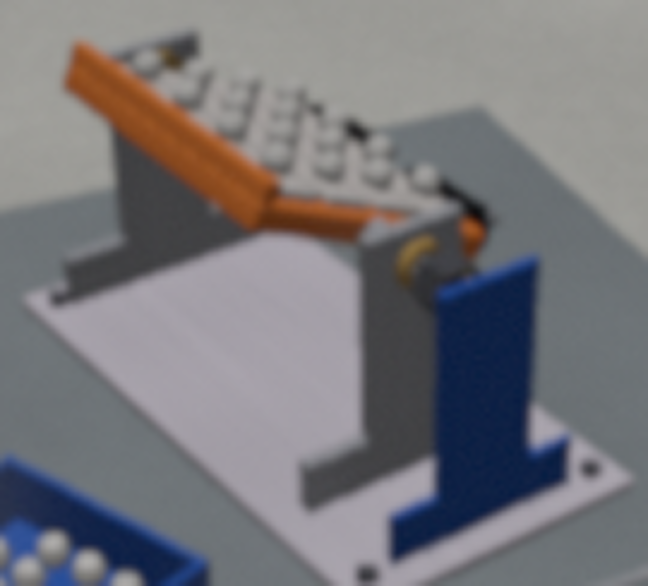

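View pics/si1.png

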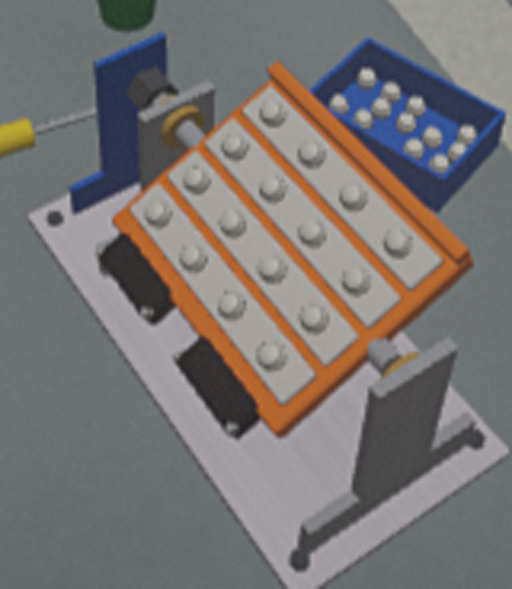

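```bash
cat >h.py <<'E'
import numpy as np
def ray(r,uv,z):
    E=r["extrinsics"];R=E[:3,:3];t=E[:3,3];c=-R.T@t
    q=np.linalg.inv(r["mtx"])@[uv[0],uv[1],1]
    w=R.T@(q*[1,-1,-1]); return c+w*(z-c[2])/w[2]
def proj(r,P):
    E=r["extrinsics"];p=(E[:3,:3]@np.array(P)+E[:3,3])*[1,-1,-1]
    q=r["mtx"]@p; return q[:2]/q[2]
E
python3 - <<'E'
import pickle,numpy as np
from h import *
d=pickle.load(open("d0.pkl","rb"))
def go(n,s,o,pts):
    for k,u,z in pts:
        P=ray(d[n],(np.array(u)+.5)/s-.5+np.array(o),z);print(n,k,P.round(4))
go("side",3.2,(200,200),[("guardL",(95,64),.15),("guardR",(165,35),.15),("brL",(138,121),.15),("brR",(213,85),.15),("farL",(371,391),.15),("farR",(455,343),.15),("plL",(28,215),.008),("plR",(508,450),.008),("plB",(292,592),.008)])
go("scene",4.8,(155,95),[("guL",(438,298),.15),("guR",(538,260),.15),("brL",(360,240),.15),("brR",(458,208),.15),("plR",(634,480),.008),("plL",(22,298),.008)])
E
```

```text
side guardL [0.5343 0.0754 0.15  ]
side guardR [0.5894 0.0841 0.15  ]
side brL [0.5428 0.015  0.15  ]
side brR [0.6011 0.0265 0.15  ]
side farL [ 0.5884 -0.2131  0.15  ]
side farR [ 0.6453 -0.2048  0.15  ]
side plL [0.4761 0.0807 0.008 ]
side plR [ 0.7031 -0.2135  0.008 ]
side plB [ 0.5377 -0.2406  0.008 ]
scene guL [0.5897 0.0878 0.15  ]
scene guR [0.5341 0.0785 0.15  ]
scene brL [0.6001 0.0281 0.15  ]
scene brR [0.5459 0.0212 0.15  ]
scene plR [0.475  0.0851 0.008 ]
scene plL [ 0.7029 -0.2114  0.008 ]
```

Request:
carry_out([
  [[0.05,-0.05,-0.12,-0.05],[0.925,-1.0,-0.167,-0.923],[0.925,-1.0,-0.167,-0.923],[0.925,-1.0,-0.167,-0.923],[0.925,-1.0,-0.167,-0.923],[0.925,-1.0,-0.167,-0.923],[0.925,-1.0,-0.167,-0.923],[0.925,-1.0,-0.167,-0.923],[0.925,-1.0,-0.167,-0.923],[0.925,-1.0,-0.167,-0.923],[0.925,-1.0,-0.167,-0.923],[0.925,-1.0,-0.167,-0.923],[0.925,-1.0,-0.167,-0.923],[0.925,-1.0,-0.167,-0.923],[0.925,-1.0,-0.167,-0.923],[0.925,-1.0,-0.167,-0.923],[0.925,-1.0,-0.167,-0.923],[0.925,-1.0,-0.167,-0.923],[0.925,-1.0,-0.167,-0.923],[0.925,-1.0,-0.167,-0.923]],
], jaw=-0.2)

```text
clock: 1.77
ee_pos: [0.564, 0.0461, 0.3309]
tool_rot: [0.637, 0.771, -0.0, -0.0]
force: [1.3, -0.7, -0.5]
opening: 0.0507
grip_force: 0.0
```

```bash
python3 - <<'E'
from workcell import monitor, cams
import cv2,pickle
r=cams.snapshot("wrist");pickle.dump(r,open("w1.pkl","wb"))
s=monitor.get_state();print(s["ee_pos"],s["tool_rot"],s["force"],s["clock"])
print(r["extrinsics"].round(3).tolist(),r["mtx"].round(1).tolist())
cv2.imwrite("pics/w1.png",cv2.resize(r["color"][:,:,::-1],None,fx=1.5,fy=1.5,interpolation=cv2.INTER_CUBIC))
E
```

```text
[0.56670942 0.05555623 0.33199565] [ 6.33764343e-01  7.73518474e-01  3.39089850e-03 -6.54880992e-04] [3.54403145 7.97569078 3.22480977] 1.8167
[[0.982, 0.188, -0.0, -0.562], [-0.179, 0.936, -0.304, 0.128], [-0.057, 0.299, 0.953, -0.456], [0.0, 0.0, 0.0, 1.0]] [[266.7, 0.0, 251.9], [0.0, 266.7, 194.3], [0.0, 0.0, 1.0]]
```

View pics/w1.png

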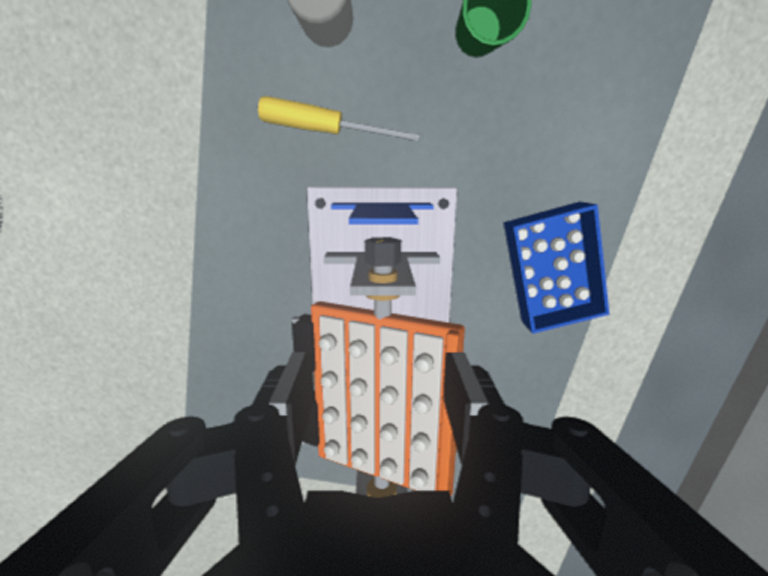

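```bash
python3 - <<'E'
import pickle,cv2
from h import *
r=pickle.load(open("w1.pkl","rb"))
from workcell import cams,monitor
r2=cams.snapshot("wrist");pickle.dump(r2,open("w2.pkl","wb"))
s=monitor.get_state();print(s["ee_pos"],s["tool_rot"],s["force"],s["clock"])
for k,u,z in [("gL",(348,222),.15),("gR",(418,222),.15),("bLin",(351,286),.15),("bRin",(414,286),.15),("bLo",(350,295),.15),("bRo",(415,295),.15),("plTL",(307,188),.008),("plTR",(457,188),.008)]:
    print(k,ray(r,(np.array(u)+.5)/1.5-.5,z).round(4))
a=r2["color"][110:210,190:310,::-1];cv2.imwrite("pics/w2.png",cv2.resize(a,None,fx=6,fy=6,interpolation=cv2.INTER_CUBIC))
E
```

```text
[0.56529897 0.05203566 0.33141017] [ 6.33471647e-01  7.73762220e-01  2.29669441e-03 -6.51841334e-04] [ 0.06502565 -0.05846488 -0.6777173 ] 1.8667
gL [0.5332 0.0739 0.15  ]
gR [0.5884 0.0845 0.15  ]
bLin [0.5446 0.0214 0.15  ]
bRin [0.5968 0.0314 0.15  ]
bLo [0.5451 0.0134 0.15  ]
bRo [0.5993 0.0238 0.15  ]
plTL [0.4747 0.0817 0.008 ]
plTR [0.6408 0.1135 0.008 ]
```

View pics/w2.png

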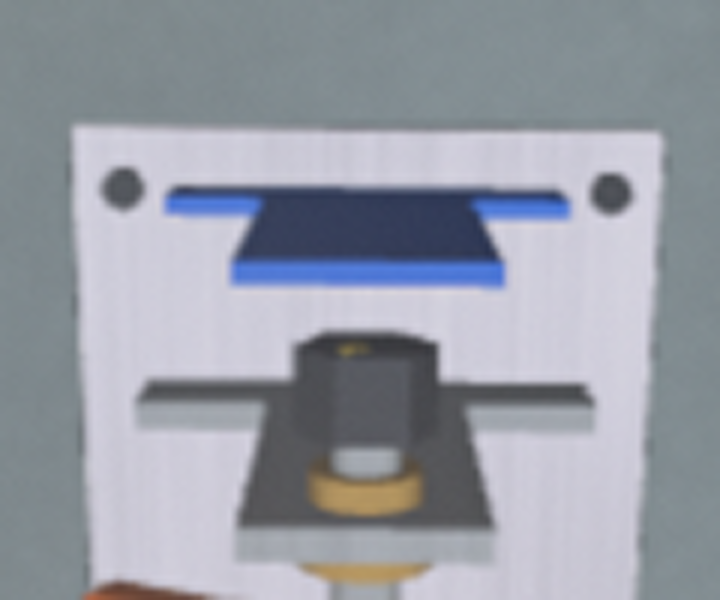

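```bash
python3 - <<'E'
import pickle
from h import *
r=pickle.load(open("w2.pkl","rb"))
E=r["extrinsics"];print("cam",-E[:3,:3].T@E[:3,3])
W={}
for k,u,z in [("gLin",(231,285),.15),("gRin",(505,286),.15),("gLo",(233,262),.15),("gRo",(504,263),.15),("bLin",(239,527),.15),("bRin",(494,529),.15),("bLo",(238,559),.15),("bRo",(496,561),.15),("plTL",(73,127),.008),("plTR",(663,133),.008),("plBL",(90,590),.008),("plBR",(640,590),.008)]:
    W[k]=ray(r,(np.array(u)+.5)/6-.5+np.array((190,110)),z);print(k,W[k].round(4))
m=lambda a,b:(W[a]+W[b])[:2]/2
for y in (.19,):
    ex=np.array([np.cos(y),np.sin(y)]);ey=np.array([-ex[1],ex[0]])
    for a,b,o in [("gLin","gRin",.026),("bLin","bRin",-.026),("bLo","bRo",-.034)]:
        print(a,m(a,b)-o*ey)
for a,b in [("gLin","gRin"),("bLin","bRin"),("plTL","plTR")]:
    d=(W[b]-W[a]);print(np.hypot(*d[:2]),np.arctan2(d[1],d[0]))
d=m("gLin","gRin")-m("bLin","bRin");print(np.arctan2(-d[0],d[1]),np.hypot(*d))
E
```

```text
cam [0.55034502 0.13046095 0.4745874 ]
gLin [0.5339 0.0722 0.15  ]
gRin [0.5886 0.0829 0.15  ]
gLo [0.5335 0.0769 0.15  ]
gRo [0.5874 0.0874 0.15  ]
bLin [0.5443 0.0214 0.15  ]
bRin [0.5978 0.0316 0.15  ]
bLo [0.5454 0.0143 0.15  ]
bRo [0.5998 0.0246 0.15  ]
plTL [0.475  0.0823 0.008 ]
plTR [0.6399 0.1136 0.008 ]
plBL [ 0.4999 -0.0555  0.008 ]
plBR [ 0.6674 -0.0223  0.008 ]
gLin [0.5661551  0.05199214]
bLin [0.56615256 0.05204164]
bLo [0.56615468 0.05283015]
0.05580268609769456 0.19289494019837583
0.054405685381017616 0.18759650908377962
0.1678435508472535 0.18706168387082148
0.19013189913371445 0.05195090787591592
```

Request:
carry_out([
  [[0,-0.0165,0.05,0.006],[0,-0.0165,0.1,0.006],[0,-0.0165,0.15,0.006],[0,-0.0165,0.2,0.006],[0,-0.0165,0.25,0.006],[0,-0.0165,0.28,0.006],[0,-0.0165,0.3,0.006],[0,-0.0165,0.305,0.006],[0,-0.0165,0.305,0.006],[0,-0.0165,0.305,0.006]],
], jaw=0.205)

```text
clock: 2.7
ee_pos: [0.5544, 0.0425, 0.1487]
tool_rot: [0.641, 0.768, 0.0, 0.0]
force: [-0.2, 0.2, 0.4]
opening: 0.0337
grip_force: 0.0
```

```bash
cat >>h.py <<'E'
H=np.array([.5662,.0521]);YAW=.189
ex=np.array([np.cos(YAW),np.sin(YAW)]);ey=np.array([-ex[1],ex[0]])
def state():
    from workcell import monitor
    s=monitor.get_state();d=s["ee_pos"][:2]-H;w=s["opening"]*1e3;q=s["tool_rot"]
    xs,ys=d@ex*1e3,d@ey*1e3
    print("t",s["clock"],"xs %.1f ys %.1f z-130 %.1f w %.1f"%(xs,ys,s["ee_pos"][2]*1e3-130,w),"E(%.1f,%.1f)"%(xs+w/2,s["ee_pos"][2]*1e3-129),"yaw %.4f"%(2*np.arctan2(q[1],q[0])-np.pi/2),"q",q.round(4),"F xyz_s",(s["force"][:2]@ex).round(1),(s["force"][:2]@ey).round(1),s["force"][2].round(1),"grip",s["grip_force"])
E
python3 - <<'E'
from h import *
import cv2,pickle
from workcell import cams
state()
r=cams.snapshot("side");pickle.dump(r,open("s2.pkl","wb"))
a=r["color"][190:384,190:390,::-1];a=cv2.resize(a,None,fx=3,fy=3,interpolation=cv2.INTER_CUBIC);cv2.imwrite("pics/s2.png",a)
state()
E
```

```text
t 2.7 xs -13.4 ys -7.2 z-130 18.7 w 33.7 E(3.5,19.7) yaw 0.1804 q [6.406e-01 7.679e-01 4.000e-04 4.000e-04] F xyz_s -0.1 0.3 0.4 grip 0.0
t 2.75 xs -13.2 ys -7.3 z-130 19.0 w 34.1 E(3.8,20.0) yaw 0.1804 q [6.406e-01 7.679e-01 6.000e-04 6.000e-04] F xyz_s 0.4 0.1 -0.2 grip 0.0
```

View pics/s2.png

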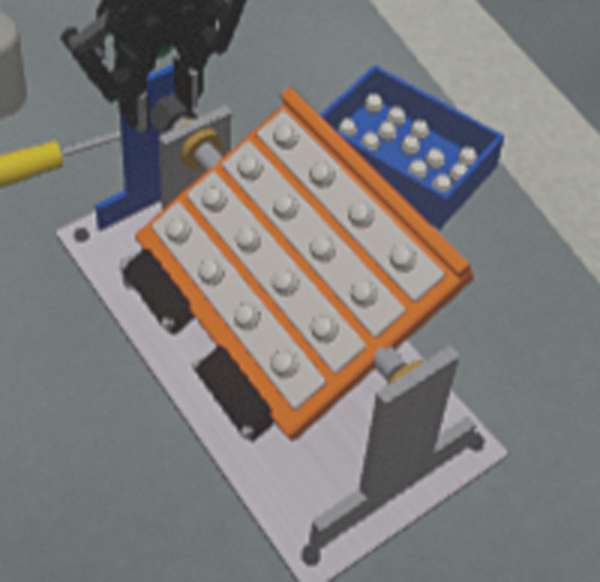

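```bash
cat >>h.py <<'E'
import cv2
def rayy(r,uv,ys):   # ray hits stand plane y_s=ys -> x_s,z-130 (m)
    E=r["extrinsics"];R=E[:3,:3];c=-R.T@E[:3,3]
    q=np.linalg.inv(r["mtx"])@[uv[0],uv[1],1];w=R.T@(q*[1,-1,-1])
    n=np.array([*ey,0]);h=np.array([*H,.13])
    P=c+w*((ys-(c-h)@n)/(w@n))-h
    return P[:2]@ex,P[2]
def corners(r,box=(200,190,400,384)):
    x0,y0,x1,y1=box;hsv=cv2.cvtColor(r["color"],cv2.COLOR_RGB2HSV)
    m=cv2.inRange(hsv,(3,150,70),(18,255,255));k=np.zeros_like(m);k[y0:y1,x0:x1]=m[y0:y1,x0:x1]
    cs=max(cv2.findContours(k,0,2)[0],key=cv2.contourArea)[:,0].astype(float)
    f=lambda d:cs[cs@np.array(d)>=(cs@np.array(d)).max()-.8].mean(0)
    return f((1,0)),f((0,-1)),f((-1,0)),f((0,1)),len(cs)
def angle(r=None,show=1):
    if r is None:
        from workcell import cams; r=cams.snapshot("side")
    c=corners(r);out=[]
    for p,y in zip(c[:4],(-.238,-.058,-.058,-.238)):
        x,z=rayy(r,p,y);out.append((round(np.degrees(np.arctan2(-z,x)),1),round(np.hypot(x,z)*1e3,1)))
    print("angle R,T,L,B",out,[p.round(0).tolist() for p in c[:4]] if show else "");return out
E
python3 - <<'E'
from h import *
import pickle
angle(pickle.load(open("d0.pkl","rb"))["side"]);angle(pickle.load(open("s2.pkl","rb")))
E
```

```text
angle R,T,L,B [(np.float64(-29.9), np.float64(73.0)), (np.float64(-35.3), np.float64(75.0)), (np.float64(154.9), np.float64(70.6)), (np.float64(157.6), np.float64(70.9))] [[346.0, 281.0], [286.0, 220.0], [236.0, 268.0], [287.0, 335.0]]
angle R,T,L,B [(np.float64(-29.9), np.float64(73.0)), (np.float64(-35.3), np.float64(75.0)), (np.float64(154.9), np.float64(70.6)), (np.float64(157.6), np.float64(70.9))] [[346.0, 281.0], [286.0, 220.0], [236.0, 268.0], [287.0, 335.0]]
```

Request:
carry_out([
  [[0.006,0.002,0,-0.005],[0.012,0.005,0,-0.005],[0.012,0.005,0,-0.005],[0.012,0.005,0,-0.005]],
])

```text
clock: 3.08
ee_pos: [0.5558, 0.0505, 0.1484]
tool_rot: [0.637, 0.771, 0.0, 0.0]
force: [0.3, 0.2, 0.3]
opening: 0.0339
grip_force: 0.0
```

```bash
python3 -c "
from h import *
state()"
```

```text
t 3.0833 xs -10.5 ys 0.4 z-130 18.4 w 33.9 E(6.5,19.4) yaw 0.1889 q [6.373e-01 7.706e-01 4.000e-04 3.000e-04] F xyz_s 0.3 0.1 0.3 grip 0.0
```

Request:
carry_out([
  [[0,0,0.004,0],[0,0,0.007,0],[0,0,0.008,0],[0,0,0.008,0]],
])

```text
clock: 3.42
ee_pos: [0.5554, 0.0499, 0.1429]
tool_rot: [0.638, 0.77, -0.0, -0.0]
force: [-0.1, 0.2, 0.8]
opening: 0.034
grip_force: 0.3
```

```bash
python3 -c "
from h import *
state();angle()"
```

```text
t 3.4167 xs -11.0 ys -0.1 z-130 12.9 w 34.0 E(6.0,13.9) yaw 0.1882 q [ 6.375e-01  7.704e-01 -2.000e-04 -1.000e-04] F xyz_s -0.1 0.2 0.8 grip 0.2843878464398131
angle R,T,L,B [(np.float64(-29.9), np.float64(73.0)), (np.float64(-35.3), np.float64(75.0)), (np.float64(154.9), np.float64(70.6)), (np.float64(157.6), np.float64(70.9))] [[346.0, 281.0], [286.0, 220.0], [236.0, 268.0], [287.0, 335.0]]
```

Request:
carry_out([
  [[0,0.0005,0.001,0],[0,0.001,0.002,0],[0,0.0015,0.003,0],[0,0.0015,0.003,0]],
])

```text
clock: 3.8
ee_pos: [0.5566, 0.0501, 0.142]
tool_rot: [0.638, 0.77, 0.0, 0.0]
force: [-3.0, -1.6, 11.1]
opening: 0.0338
grip_force: 5.2
```

```bash
python3 -c "
from h import *
state();angle()"
```

```text
t 3.8 xs -9.7 ys -0.1 z-130 12.0 w 33.8 E(7.1,13.0) yaw 0.1881 q [6.376e-01 7.704e-01 1.000e-04 4.000e-04] F xyz_s -3.3 -1.0 11.1 grip 5.206163094844669
angle R,T,L,B [(np.float64(-31.2), np.float64(73.6)), (np.float64(-31.2), np.float64(75.0)), (np.float64(159.3), np.float64(70.7)), (np.float64(161.7), np.float64(70.5))] [[346.0, 280.0], [287.0, 221.0], [235.0, 267.0], [286.0, 334.0]]
```

Request:
carry_out([
  [[0,0.001,0.0006,0],[0,0.0018,0.0012,0],[0,0.0027,0.0018,0],[0,0.0036,0.0025,0],[0,0.0044,0.0031,0],[0,0.0052,0.0038,0],[0,0.0052,0.0038,0]],
])

```text
clock: 4.43
ee_pos: [0.5601, 0.0509, 0.1399]
tool_rot: [0.638, 0.77, 0.0, 0.001]
force: [-1.7, -1.5, 9.2]
opening: 0.0339
grip_force: 4.6
```

```bash
python3 -c "
from h import *
state();angle()"
```

```text
t 4.4333 xs -6.2 ys -0.0 z-130 9.9 w 33.9 E(10.8,10.9) yaw 0.1882 q [6.375e-01 7.704e-01 5.000e-04 6.000e-04] F xyz_s -2.0 -1.1 9.2 grip 4.5707365579437464
angle R,T,L,B [(np.float64(-24.9), np.float64(76.2)), (np.float64(-19.8), np.float64(76.1)), (np.float64(171.3), np.float64(71.2)), (np.float64(174.6), np.float64(72.6))] [[348.0, 281.0], [290.0, 224.0], [233.0, 264.0], [284.0, 331.0]]
```

Request:
carry_out([
  [[0,0.0006,0.0008,0],[0,0.0012,0.0016,0],[0,0.0018,0.0023,0],[0,0.0023,0.003,0],[0,0.0028,0.0038,0],[0,0.0032,0.0046,0],[0,0.0036,0.0054,0],[0,0.004,0.0062,0],[0,0.004,0.0062,0]],
])

```text
clock: 5.23
ee_pos: [0.5633, 0.0516, 0.1364]
tool_rot: [0.638, 0.77, 0.001, 0.001]
force: [-0.3, -1.2, 9.9]
opening: 0.0336
grip_force: 4.0
```

```bash
cat >>h.py <<'E'
def kin(x,z):
    print("kin theta %.1f s %.1f"%(60-np.degrees(np.arctan2(z,x)+np.arccos(14/np.hypot(x,z))),np.sqrt(x*x+z*z-196)))
E
python3 -c "
from h import *
state();angle()"
```

```text
t 5.2333 xs -2.9 ys 0.0 z-130 6.4 w 33.6 E(13.9,7.4) yaw 0.1882 q [0.6375 0.7704 0.0012 0.001 ] F xyz_s -0.5 -1.1 9.9 grip 4.0223097370471805
angle R,T,L,B [(np.float64(-12.2), np.float64(74.3)), (np.float64(-5.4), np.float64(77.4)), (np.float64(-177.4), np.float64(69.8)), (np.float64(-170.5), np.float64(72.3))] [[348.0, 286.0], [291.0, 229.0], [233.0, 259.0], [286.0, 325.0]]
```

Request:
carry_out([
  [[0,-0.0008,0.0003,0],[0,-0.0017,0.0006,0],[0,-0.0017,0.0012,0],[0,-0.0007,0.002,0],[0,0.0002,0.0028,0],[0,0.0004,0.0036,0],[0,0.0006,0.0042,0],[0,0.0006,0.0042,0]],
])

```text
clock: 5.95
ee_pos: [0.5644, 0.0518, 0.1341]
tool_rot: [0.638, 0.77, 0.002, 0.001]
force: [2.8, 0.0, 8.7]
opening: 0.0338
grip_force: 4.1
```

```bash
python3 -c "
from h import *
state();angle()"
```

```text
t 5.95 xs -1.8 ys 0.1 z-130 4.1 w 33.8 E(15.1,5.1) yaw 0.1882 q [0.6376 0.7704 0.0018 0.0014] F xyz_s 2.8 -0.5 8.7 grip 4.053762896623994
angle R,T,L,B [(np.float64(-3.9), np.float64(72.5)), (np.float64(1.3), np.float64(76.4)), (np.float64(-170.0), np.float64(70.4)), (np.float64(-165.3), np.float64(74.1))] [[347.0, 289.0], [290.0, 232.0], [233.0, 256.0], [286.0, 323.0]]
```

Request:
carry_out([
  [[0,-0.001,0.0005,0],[0,-0.0017,0.001,0],[0,-0.002,0.0015,0],[0,-0.002,0.002,0],[0,-0.002,0.002,0]],
])

```text
clock: 6.42
ee_pos: [0.5645, 0.0519, 0.1333]
tool_rot: [0.638, 0.77, 0.003, 0.002]
force: [5.6, -0.3, 9.0]
opening: 0.0337
grip_force: 5.1
```

```bash
python3 -c "
from h import *
state();angle()"
```

```text
t 6.4167 xs -1.7 ys 0.1 z-130 3.3 w 33.7 E(15.1,4.3) yaw 0.1881 q [0.6376 0.7704 0.0029 0.0021] F xyz_s 5.4 -1.3 9.0 grip 5.111201660038205
angle R,T,L,B [(np.float64(0.6), np.float64(73.6)), (np.float64(4.3), np.float64(78.2)), (np.float64(-167.6), np.float64(70.8)), (np.float64(-162.9), np.float64(75.3))] [[347.0, 290.0], [291.0, 233.0], [233.0, 255.0], [286.0, 322.0]]
```

Request:
carry_out([
  [[0,-0.0008,0.0006,0],[0,-0.0015,0.0012,0],[0,-0.002,0.0018,0],[0,-0.002,0.0022,0],[0,-0.002,0.0022,0]],
])

```text
clock: 6.88
ee_pos: [0.5646, 0.0519, 0.1323]
tool_rot: [0.638, 0.77, 0.004, 0.003]
force: [8.0, -0.5, 9.6]
opening: 0.0342
grip_force: 6.2
```

```bash
python3 -c "
from h import *
state();angle()"
```

```text
t 6.8833 xs -1.6 ys 0.1 z-130 2.3 w 34.2 E(15.4,3.3) yaw 0.1880 q [0.6376 0.7703 0.0039 0.0028] F xyz_s 7.8 -2.0 9.6 grip 6.157438246380593
angle R,T,L,B [(np.float64(5.0), np.float64(75.1)), (np.float64(8.2), np.float64(76.4)), (np.float64(-161.2), np.float64(70.3)), (np.float64(-161.0), np.float64(75.1))] [[347.0, 292.0], [290.0, 235.0], [234.0, 252.0], [286.0, 321.0]]
```

```bash
cat >>h.py <<'E'
def tp(x,y,z,th):  # tray point (stand y) at angle th -> world
    t=np.radians(th);X=x*np.cos(t)+z*np.sin(t);Z=-x*np.sin(t)+z*np.cos(t)
    return np.array([*(H+X*ex+y*ey),.13+Z])
E
python3 - <<'E'
from h import *
from workcell import cams
import pickle
r=cams.snapshot("side");pickle.dump(r,open("s3.pkl","wb"))
angle(r);f=4
a=cv2.resize(r["color"][210:350,210:380,::-1],None,fx=f,fy=f,interpolation=cv2.INTER_CUBIC)
for th,c in [(16,(255,0,0)),(20,(0,255,0)),(24,(255,0,255))]:
    q=[proj(r,tp(x,y,.008,th)) for x,y in [(-.075,-.058),(.075,-.058),(.075,-.238),(-.075,-.238)]]
    cv2.polylines(a,[(((np.array(q)-[210,210]+.5)*f)-.5).round().astype(int)],True,c,1)
cv2.imwrite("pics/s3.png",a)
E
```

```text
angle R,T,L,B [(np.float64(5.0), np.float64(75.1)), (np.float64(8.2), np.float64(76.4)), (np.float64(-161.2), np.float64(70.3)), (np.float64(-158.7), np.float64(76.5))] [[347.0, 292.0], [290.0, 235.0], [234.0, 252.0], [286.0, 320.0]]
```

View pics/s3.png

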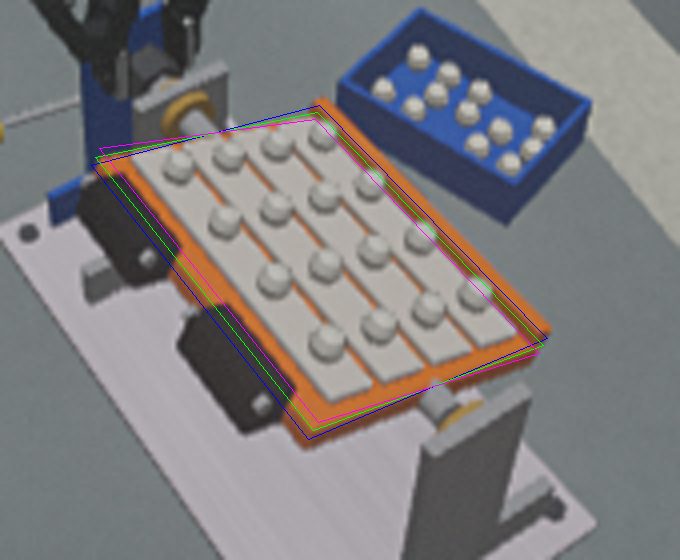

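```bash
python3 - <<'E'
from h import *
import pickle
r=pickle.load(open("s3.pkl","rb"))
for b,n,y in [((276,404),(333,402),-.228),((443,262),(518,335),-.228),((132,208),(135,160),-.068)]:
    o=[]
    for p,s,off in ((b,3.2,(200,200)),(n,4,(210,210))):
        x,z=rayy(r,(np.array(p)+.5)/s-.5+np.array(off),y);o+=[np.degrees(np.arctan2(-z,x)),np.hypot(x,z)*1e3]
    print(np.round(o,1),"theta",-25.2+(o[2]-o[0])%360)
E
```

```text
[ 166.4   63.1 -152.9   54.9] theta 15.544121160837381
[-28.7  62.2  13.8  67.8] theta 17.26644872508204
[ 167.5   58.9 -149.7   58.5] theta 17.60824661523809
```

Request:
carry_out([
  [[0,-0.0007,0.0008,0],[0,-0.0014,0.0016,0],[0,-0.0014,0.0016,0],[0,-0.0014,0.0016,0]],
])

```text
clock: 7.32
ee_pos: [0.5646, 0.0519, 0.1316]
tool_rot: [0.638, 0.77, 0.005, 0.003]
force: [10.2, 0.1, 9.8]
opening: 0.0338
grip_force: 6.8
```

```bash
python3 - <<'E'
from h import *
from workcell import cams
import pickle
state()
r=cams.snapshot("side");pickle.dump(r,open("s4.pkl","wb"));angle(r)
q=pickle.load(open("s3.pkl","rb"));d0=pickle.load(open("d0.pkl","rb"))["side"]
# subpixel rear-edge line: orange/grey boundary shift along the edge, baseline / s3 / s4
for n,i in (("d0",d0),("s3",q),("s4",r)):
    hsv=cv2.cvtColor(i["color"],cv2.COLOR_RGB2HSV);m=cv2.inRange(hsv,(3,150,70),(18,255,255));m[:, :200]=0;m[:190]=0
    c=max(cv2.findContours(m,0,2)[0],key=cv2.contourArea)[:,0].astype(float)
    p=corners(i);T,R=p[1],p[0];u=(R-T)/np.linalg.norm(R-T);nn=np.array([u[1],-u[0]])
    k=c[(abs((c-T)@nn)<2.5)&((c-T)@u>12)&((c-T)@u<np.linalg.norm(R-T)-12)]
    k=k[(k-T)@nn>-1.2]
    vx,vy,x0,y0=cv2.fitLine(k.astype(np.float32),cv2.DIST_HUBER,0,.01,.01).ravel()
    # intersect with plane y=-.148 : point on the line closest to projected rim middle
    mid=proj(i,tp(.07,-.148,.01,np.degrees(0)));P=np.array([x0,y0])
    # backprojected plane of the image line cut with the stand plane y: two rays give a line; choose radius .0762
    A=np.array(rayy(i,P-20*np.array([vx,vy]),-.148));B=np.array(rayy(i,P+20*np.array([vx,vy]),-.148))
    d=(B-A)/np.linalg.norm(B-A);b=A@d;disc=b*b-(A@A-.0755**2)
    for s in (1,-1):
        if disc>0: X=A+d*(-b+s*np.sqrt(disc));print(n,len(k),np.degrees(np.arctan2(-X[1],X[0])).round(2),end=" ")
    print("perp dist",(np.linalg.norm(A-b*d)*1e3).round(2))
E
```

```text
t 7.3167 xs -1.6 ys 0.1 z-130 1.6 w 33.8 E(15.3,2.6) yaw 0.1879 q [0.6376 0.7703 0.0046 0.0033] F xyz_s 10.0 -1.8 9.8 grip 6.841835886541503
angle R,T,L,B [(np.float64(4.9), np.float64(72.4)), (np.float64(10.3), np.float64(75.7)), (np.float64(-157.0), np.float64(69.5)), (np.float64(-156.8), np.float64(76.5))] [[346.0, 292.0], [290.0, 236.0], [235.0, 250.0], [286.0, 319.0]]
perp dist 76.63
s3 13 5.91 s3 13 -69.53 perp dist 59.72
s4 6 11.7 s4 6 -71.87 perp dist 56.3
```

Request:
carry_out([
  [[0,0,0,0],[0,0,0,0],[0,0,0,0],[0,0,0,0],[0,0,0,0],[0,0,0,0]],
])

```text
clock: 7.87
ee_pos: [0.5646, 0.052, 0.1316]
tool_rot: [0.638, 0.77, 0.005, 0.003]
force: [10.1, -0.2, 9.8]
opening: 0.0341
grip_force: 6.9
```

```bash
python3 - <<'E'
from h import *
from workcell import cams
import pickle
state()
r=cams.snapshot("side");pickle.dump(r,open("s5.pkl","wb"));angle(r)
a=cv2.resize(r["color"][210:350,210:380,::-1],None,fx=4,fy=4,interpolation=cv2.INTER_CUBIC)
w=pickle.load(open("s3.pkl","rb"))["color"][210:350,210:380]
# overall image motion s3->s5 of the tray by shells: optical flow of panel features
d0=pickle.load(open("s3.pkl","rb"))
g0=cv2.cvtColor(d0["color"],6+1);g1=cv2.cvtColor(r["color"],7)
f=cv2.goodFeaturesToTrack(g0[225:320,240:345],60,.05,4).reshape(-1,2)+[240,225]
p,st,_=cv2.calcOpticalFlowPyrLK(g0,g1,f.astype(np.float32).reshape(-1,1,2),None)
p=p.reshape(-1,2);res=[]
def trayhit(r,uv,th,zt): # ray onto tray plane at height zt -> stand (x,y,z)
    E=r["extrinsics"];R=E[:3,:3];c=-R.T@E[:3,3];q=np.linalg.inv(r["mtx"])@[uv[0],uv[1],1];v=R.T@(q*[1,-1,-1])
    t=np.radians(th);n=np.array([*(np.sin(t)*ex),np.cos(t)]);h=np.array([*H,.13])
    P=c+v*((zt-(c-h)@n)/(v@n))-h;return P[:2]@ex,P[:2]@ey,P[2]
for a0,b0,k in zip(f,p,st.ravel()):
    x,y,z=trayhit(d0,a0,17.3,.012)
    if k and abs(x)>.035 and abs(x)<.08 and -.24<y<-.055:
        X,Z=rayy(r,b0,y);res.append((np.degrees(np.arctan2(-Z,X)-np.arctan2(-z,x))+180)%360-180)
print(len(res),np.median(res),np.round(sorted(res),1))
E
```

```text
t 7.8667 xs -1.6 ys 0.2 z-130 1.6 w 34.1 E(15.5,2.6) yaw 0.1880 q [0.6376 0.7703 0.0047 0.0032] F xyz_s 9.9 -2.1 9.8 grip 6.851346699984333
angle R,T,L,B [(np.float64(4.9), np.float64(72.4)), (np.float64(10.3), np.float64(75.7)), (np.float64(-157.0), np.float64(69.5)), (np.float64(-156.8), np.float64(76.5))] [[346.0, 292.0], [290.0, 236.0], [235.0, 250.0], [286.0, 319.0]]
16 2.2734328037092553 [1.7 1.8 1.8 1.9 2.  2.  2.  2.3 2.3 2.3 2.5 2.5 2.6 2.6 2.9 2.9]
```

```bash
cat >>h.py <<'E'
def trayhit(r,uv,th,zt):
    E=r["extrinsics"];R=E[:3,:3];c=-R.T@E[:3,3];q=np.linalg.inv(r["mtx"])@[uv[0],uv[1],1];v=R.T@(q*[1,-1,-1])
    t=np.radians(th);n=np.array([*(np.sin(t)*ex),np.cos(t)]);h=np.array([*H,.13])
    P=c+v*((zt-(c-h)@n)/(v@n))-h;return P[:2]@ex,P[:2]@ey,P[2]
def flow(a,b,tha):
    g0=cv2.cvtColor(a["color"],7);g1=cv2.cvtColor(b["color"],7)
    f=cv2.goodFeaturesToTrack(g0[225:325,236:345],80,.05,4).reshape(-1,2)+[236,225]
    p,st,_=cv2.calcOpticalFlowPyrLK(g0,g1,f.astype(np.float32).reshape(-1,1,2),None)
    res=[]
    for a0,b0,k in zip(f,p.reshape(-1,2),st.ravel()):
        x,y,z=trayhit(a,a0,tha,.012)
        if k and .03<abs(x)<.08 and -.24<y<-.055:
            X,Z=rayy(b,b0,y);res.append((np.degrees(np.arctan2(-Z,X)-np.arctan2(-z,x))+180)%360-180)
    print("flow theta",tha+np.median(res),len(res),np.percentile(res,[20,80]).round(1));return tha+np.median(res)
E
python3 - <<'E'
from h import *
import pickle
a=pickle.load(open("d0.pkl","rb"))["side"];b=pickle.load(open("s3.pkl","rb"))
A=[(157,212),(192,258),(231,304),(270,354),(272,112),(311,153),(352,196),(398,242)]
B=[(180,167),(225,220),(275,278),(327,343),(324,133),(370,184),(421,237),(475,294)]
for zt in (.018,.024):
  o=[]
  for p,q in zip(A,B):
    x,y,z=trayhit(a,(np.array(p)+.5)/3.2-.5+200,-25.2,zt)
    X,Z=rayy(b,(np.array(q)+.5)/4-.5+210,y)
    o.append(-25.2+(np.degrees(np.arctan2(-Z,X)-np.arctan2(-z,x)))%360)
  print(zt,np.round(o,1),np.mean(o))
E
```

```text
0.018 [20.9 22.6 22.5 20.3 18.  18.  19.1 18.3] 19.961335429955938
0.024 [17.  18.6 18.3 16.5 18.  17.9 19.1 18.1] 17.950771451507947
```

Request:
carry_out([
  [[0,0,0,0],[0,0,0,0],[0,0,0,0],[0,0,0,0],[0,0,0,0],[0,0,0,0],[0,0,0,0],[0,0,0,0]],
])

```text
clock: 8.58
ee_pos: [0.5646, 0.0519, 0.1316]
tool_rot: [0.638, 0.77, 0.005, 0.003]
force: [9.7, 0.2, 9.2]
opening: 0.0343
grip_force: 6.9
```

Request:
carry_out([
  [[0,0.0007,-0.001,0],[0,0.0014,-0.002,0],[0,0.002,-0.003,0],[0,0.0026,-0.004,0],[0,0.0026,-0.005,0],[0,0.0026,-0.006,0],[0,0.0025,-0.007,0],[0,0.0024,-0.0075,0],[0,0.0024,-0.0075,0]],
])

```text
clock: 9.33
ee_pos: [0.5636, 0.0517, 0.1356]
tool_rot: [0.638, 0.77, 0.003, 0.002]
force: [3.9, -1.1, 11.5]
opening: 0.034
grip_force: 5.7
```

```bash
python3 - <<'E'
from h import *
from workcell import cams
import pickle
state()
r=cams.snapshot("side");pickle.dump(r,open("s6.pkl","wb"));angle(r)
flow(pickle.load(open("s5.pkl","rb")),r,20.2)
E
```

```text
t 9.3333 xs -2.6 ys 0.1 z-130 5.6 w 34.0 E(14.4,6.6) yaw 0.1881 q [0.6376 0.7704 0.0027 0.002 ] F xyz_s 3.6 -1.8 11.5 grip 5.706259190410492
angle R,T,L,B [(np.float64(-9.2), np.float64(74.4)), (np.float64(-3.6), np.float64(76.0)), (np.float64(-174.9), np.float64(69.8)), (np.float64(-167.3), np.float64(74.5))] [[348.0, 286.0], [290.0, 230.0], [233.0, 258.0], [285.0, 324.0]]
flow theta 5.722040256655202 27 [-18.4 -13.2]
```

Request:
carry_out([
  [[0,-0.0002,-0.001,0],[0,-0.0004,-0.002,0],[0,-0.0005,-0.0028,0],[0,-0.0005,-0.0028,0]],
])

```text
clock: 9.72
ee_pos: [0.5628, 0.0515, 0.1372]
tool_rot: [0.638, 0.77, 0.002, 0.002]
force: [2.1, -0.5, 11.6]
opening: 0.0342
grip_force: 5.7
```

```bash
python3 - <<'E'
from h import *
from workcell import cams
import pickle
state()
r=cams.snapshot("side");pickle.dump(r,open("s7.pkl","wb"));angle(r)
flow(pickle.load(open("s6.pkl","rb")),r,5.7)
E
```

```text
t 9.7167 xs -3.5 ys 0.1 z-130 7.2 w 34.2 E(13.6,8.2) yaw 0.1882 q [0.6375 0.7704 0.0022 0.0018] F xyz_s 2.0 -0.9 11.6 grip 5.70806733565405
angle R,T,L,B [(np.float64(-15.1), np.float64(74.4)), (np.float64(-11.0), np.float64(76.5)), (np.float64(-178.7), np.float64(69.8)), (np.float64(-176.3), np.float64(74.2))] [[348.0, 284.0], [290.0, 227.0], [233.0, 260.0], [284.0, 328.0]]
flow theta -0.5106469077801306 22 [-6.6 -5.8]
```

Request:
carry_out([
  [[0,0.0039,0,0],[0,0.0039,0,0],[0,0.0039,0,0]],
], jaw=0.315)

```text
clock: 10.02
ee_pos: [0.5655, 0.0521, 0.1372]
tool_rot: [0.638, 0.77, 0.003, 0.002]
force: [3.3, 0.2, 10.5]
opening: 0.0291
grip_force: 6.1
```

```bash
python3 - <<'E'
from h import *
from workcell import cams
import pickle
state()
r=cams.snapshot("side");pickle.dump(r,open("s8.pkl","wb"));angle(r)
flow(pickle.load(open("s7.pkl","rb")),r,-0.4)
E
```

```text
t 10.0167 xs -0.7 ys 0.1 z-130 7.2 w 29.1 E(13.9,8.2) yaw 0.1881 q [0.6376 0.7704 0.0025 0.0019] F xyz_s 3.2 -0.4 10.5 grip 6.115647491969867
angle R,T,L,B [(np.float64(-15.1), np.float64(74.4)), (np.float64(-10.2), np.float64(77.8)), (np.float64(-178.7), np.float64(69.8)), (np.float64(-176.7), np.float64(69.8))] [[348.0, 284.0], [291.0, 227.0], [233.0, 260.0], [286.0, 327.0]]
flow theta 0.5862355229897446 23 [0.8 1.1]
```

Request:
carry_out([
  [[0,0.001,0.005,0],[0,0.001,0.01,0],[0,0.001,0.014,0]],
], jaw=0.33)

```text
clock: 10.32
ee_pos: [0.5676, 0.0525, 0.131]
tool_rot: [0.638, 0.77, 0.004, 0.003]
force: [-7.1, -4.1, 62.1]
opening: 0.0291
grip_force: 36.8
```

```bash
python3 - <<'E'
from h import *
from workcell import cams
import pickle
state()
r=cams.snapshot("side");pickle.dump(r,open("s9.pkl","wb"));angle(r)
flow(pickle.load(open("s8.pkl","rb")),r,0.4)
E
```

```text
t 10.3167 xs 1.4 ys 0.2 z-130 1.0 w 29.1 E(16.0,2.0) yaw 0.1879 q [0.6376 0.7703 0.0036 0.0034] F xyz_s -7.8 -2.7 62.1 grip 36.767480042763054
angle R,T,L,B [(np.float64(4.9), np.float64(72.4)), (np.float64(10.3), np.float64(75.7)), (np.float64(-158.9), np.float64(71.2)), (np.float64(-159.1), np.float64(75.1))] [[346.0, 292.0], [290.0, 236.0], [234.0, 251.0], [286.0, 320.0]]
flow theta 19.90499653149292 22 [17.1 21.9]
```

Request:
carry_out([
  [[0,0.006,-0.004,0],[0,0.0125,-0.0065,0],[0,0.0125,-0.0065,0]],
])

```text
clock: 10.62
ee_pos: [0.5678, 0.0525, 0.1311]
tool_rot: [0.637, 0.77, -0.002, -0.001]
force: [-10.3, -1.4, 9.5]
opening: 0.029
grip_force: 16.5
```

```bash
python3 - <<'E'
from h import *
from workcell import cams
import pickle
state()
r=cams.snapshot("side");pickle.dump(r,open("s10.pkl","wb"));angle(r)
flow(pickle.load(open("s9.pkl","rb")),r,20)
E
```

```text
t 10.6167 xs 1.7 ys 0.1 z-130 1.1 w 29.0 E(16.2,2.1) yaw 0.1883 q [ 0.6375  0.7705 -0.0023 -0.0013] F xyz_s -10.4 0.6 9.5 grip 16.47351259365678
angle R,T,L,B [(np.float64(2.1), np.float64(74.0)), (np.float64(6.3), np.float64(77.3)), (np.float64(-162.3), np.float64(69.9)), (np.float64(-160.6), np.float64(76.5))] [[347.0, 291.0], [290.0, 234.0], [234.0, 252.0], [286.0, 321.0]]
flow theta 17.752703871028075 27 [-2.7 -1.9]
```

Request:
carry_out([
  [[0,0.006,0,0],[0,0.011,0,0],[0,0.011,0.001,0]],
], jaw=0.3)

```text
clock: 10.92
ee_pos: [0.5681, 0.0526, 0.1271]
tool_rot: [0.637, 0.771, -0.007, -0.005]
force: [-19.3, 0.7, -8.0]
opening: 0.0299
grip_force: 9.2
```

```bash
python3 - <<'E'
from h import *
from workcell import cams
import pickle
state()
r=cams.snapshot("side");pickle.dump(r,open("s11.pkl","wb"));angle(r)
flow(pickle.load(open("s10.pkl","rb")),r,17.4)
E
```

```text
t 10.9167 xs 2.0 ys 0.1 z-130 -2.9 w 29.9 E(16.9,-1.9) yaw 0.1887 q [ 0.6373  0.7705 -0.0072 -0.0053] F xyz_s -18.8 4.3 -8.0 grip 9.24257415496073
angle R,T,L,B [(np.float64(-12.2), np.float64(74.3)), (np.float64(-7.8), np.float64(77.5)), (np.float64(-177.4), np.float64(69.8)), (np.float64(-171.2), np.float64(71.0))] [[348.0, 286.0], [291.0, 228.0], [233.0, 259.0], [286.0, 325.0]]
flow theta 2.4253423206980855 31 [-18.4 -13.5]
```

Request:
carry_out([
  [[0,0,0.001,0],[0,0,0.002,0],[0,0,0.0025,0]],
])

```text
clock: 11.22
ee_pos: [0.5679, 0.0524, 0.1259]
tool_rot: [0.637, 0.771, -0.007, -0.005]
force: [-21.5, -0.7, 0.6]
opening: 0.03
grip_force: 10.9
```

```bash
python3 - <<'E'
from h import *
from workcell import cams
import pickle
state()
r=cams.snapshot("side");pickle.dump(r,open("s12.pkl","wb"));angle(r)
flow(pickle.load(open("s11.pkl","rb")),r,2.4);flow(pickle.load(open("s7.pkl","rb")),r,-.4)
E
```

```text
t 11.2167 xs 1.7 ys -0.0 z-130 -4.1 w 30.0 E(16.7,-3.1) yaw 0.1886 q [ 0.6374  0.7705 -0.0074 -0.0051] F xyz_s -21.3 3.4 0.6 grip 10.904538769391365
angle R,T,L,B [(np.float64(-17.9), np.float64(74.7)), (np.float64(-12.6), np.float64(78.2)), (np.float64(-178.7), np.float64(72.2)), (np.float64(-179.0), np.float64(73.8))] [[348.0, 284.0], [291.0, 226.0], [232.0, 260.0], [284.0, 329.0]]
flow theta -2.3033097886828586 24 [-4.9 -4.2]
flow theta -2.212836851488498 23 [-2.  -1.6]
```

Request:
carry_out([
  [[0,0,0,0],[0,0,0,0],[0,0,0,0],[0,0,0,0],[0,-0.004,0,0],[0,-0.008,0,0],[0,-0.012,0,0],[0,-0.012,0,0]],
], jaw=1)

```text
clock: 11.93
ee_pos: [0.5666, 0.0522, 0.1264]
tool_rot: [0.637, 0.77, -0.002, -0.002]
force: [-4.3, 3.0, -24.5]
opening: 0.0264
grip_force: 61.4
```

```bash
python3 - <<'E'
from h import *
from workcell import cams
import pickle
state()
r=cams.snapshot("side");pickle.dump(r,open("s13.pkl","wb"));angle(r)
flow(pickle.load(open("s12.pkl","rb")),r,-2.2);flow(pickle.load(open("s7.pkl","rb")),r,-.4)
E
```

```text
t 11.9333 xs 0.5 ys 0.1 z-130 -3.6 w 26.4 E(13.7,-2.6) yaw 0.1884 q [ 0.6375  0.7705 -0.0023 -0.0023] F xyz_s -3.7 3.8 -24.5 grip 61.448327564721694
angle R,T,L,B [(np.float64(-17.9), np.float64(74.7)), (np.float64(-13.4), np.float64(77.0)), (np.float64(177.5), np.float64(70.1)), (np.float64(-179.0), np.float64(73.8))] [[348.0, 284.0], [290.0, 226.0], [233.0, 261.0], [284.0, 329.0]]
flow theta -3.3170081710503156 23 [-1.3 -0.9]
flow theta -3.24454088766887 23 [-3.1 -2.6]
```

```bash
python3 - <<'E'
from h import *
import pickle
r=pickle.load(open("s13.pkl","rb"));f=4
a=cv2.resize(r["color"][210:350,210:380,::-1],None,fx=f,fy=f,interpolation=cv2.INTER_CUBIC)
cv2.imwrite("pics/s13.png",a)
E
```

```text
(no output)
```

View pics/s13.png

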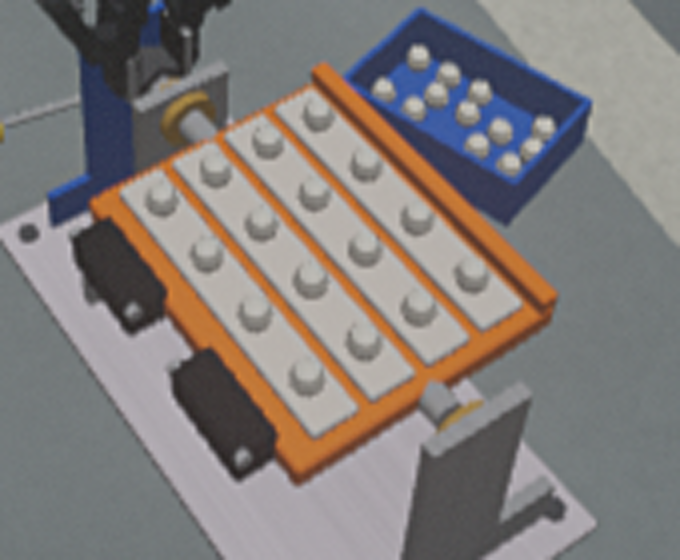

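```bash
python3 - <<'E'
from h import *
import pickle
a=pickle.load(open("d0.pkl","rb"))["side"]
A=[(157,212),(192,258),(231,304),(270,354),(272,112),(311,153),(352,196),(398,242)]
B=[(180,167),(225,220),(275,278),(327,343),(324,133),(370,184),(421,237),(475,294)]
C=[(162,197),(207,252),(256,312),(307,377),(319,114),(367,164),(418,217),(472,273)]
for zt in (.022,.025,.028):
  for Q in (B,C):
    o=[]
    for p,q in zip(A,Q):
      x,y,z=trayhit(a,(np.array(p)+.5)/3.2-.5+200,-25.2,zt)
      X,Z=rayy(a,(np.array(q)+.5)/4-.5+210,y)
      o.append(-25.2+(np.degrees(np.arctan2(-Z,X)-np.arctan2(-z,x)))%360)
    print(zt,np.round(o,1),np.mean(o).round(2))
E
```

```text
0.022 [18.3 19.9 19.7 17.8 18.2 18.1 19.2 18.3] 18.68
0.022 [-3.  -1.5 -3.  -5.6 -1.1 -1.7 -1.3 -4.4] -2.7
0.025 [16.4 17.9 17.6 15.9 17.9 17.8 19.  18. ] 17.57
0.025 [-3.8 -2.4 -3.9 -6.2 -1.5 -2.  -1.7 -4.8] -3.29
0.028 [14.5 16.  15.7 14.1 17.5 17.2 18.5 17.4] 16.35
0.028 [-4.7 -3.3 -4.8 -6.9 -2.  -2.5 -2.2 -5.3] -3.96
```

Request:
carry_out([
  [[0,0.006,0,0],[0,0.012,0,0],[0,0.012,0,0]],
])

```text
clock: 12.23
ee_pos: [0.5668, 0.0522, 0.1263]
tool_rot: [0.637, 0.77, -0.009, -0.006]
force: [-27.9, -1.4, -0.8]
opening: 0.0264
grip_force: 64.3
```

Request:
carry_out([
  [[0,0,0,0],[0,0,-0.0007,0],[0,0,-0.0015,0],[0,0,-0.0015,0]],
], jaw=0.3)

```text
clock: 12.57
ee_pos: [0.5682, 0.0524, 0.1272]
tool_rot: [0.637, 0.771, -0.007, -0.005]
force: [-22.4, 0.2, -8.4]
opening: 0.0299
grip_force: 10.9
```

```bash
python3 - <<'E'
from h import *
from workcell import cams
import pickle
state()
r=cams.snapshot("side");pickle.dump(r,open("s14.pkl","wb"));angle(r)
flow(pickle.load(open("s13.pkl","rb")),r,-3)
E
```

```text
t 12.5667 xs 2.1 ys -0.1 z-130 -2.8 w 29.9 E(17.0,-1.8) yaw 0.1887 q [ 0.6373  0.7706 -0.0072 -0.0048] F xyz_s -21.9 4.4 -8.4 grip 10.94580888748169
angle R,T,L,B [(np.float64(-13.6), np.float64(74.3)), (np.float64(-8.6), np.float64(76.2)), (np.float64(-177.4), np.float64(69.8)), (np.float64(-173.6), np.float64(74.7))] [[348.0, 285.0], [290.0, 228.0], [233.0, 259.0], [284.0, 327.0]]
flow theta 2.18216271531071 25 [4.9 5.5]
```

Request:
carry_out([
  [[0,0,0,0],[0,0,0,0],[0,0,0,0],[0,-0.004,0,0],[0,-0.008,0,0],[0,-0.011,0,0],[0,-0.011,0,0]],
], jaw=1)

```text
clock: 13.2
ee_pos: [0.5669, 0.0522, 0.1274]
tool_rot: [0.637, 0.77, -0.003, -0.002]
force: [-5.6, 1.9, -24.5]
opening: 0.0259
grip_force: 61.7
```

```bash
python3 - <<'E'
from h import *
from workcell import cams
import pickle
state()
r=cams.snapshot("side");pickle.dump(r,open("s15.pkl","wb"));angle(r)
flow(pickle.load(open("s13.pkl","rb")),r,-3);flow(pickle.load(open("s14.pkl","rb")),r,2.1)
E
```

```text
t 13.2 xs 0.7 ys -0.0 z-130 -2.6 w 25.9 E(13.7,-1.6) yaw 0.1885 q [ 0.6374  0.7705 -0.0027 -0.0025] F xyz_s -5.2 3.0 -24.5 grip 61.655109599232674
angle R,T,L,B [(np.float64(-15.1), np.float64(74.4)), (np.float64(-10.2), np.float64(77.8)), (np.float64(-176.3), np.float64(72.1)), (np.float64(-177.6), np.float64(68.6))] [[348.0, 284.0], [291.0, 227.0], [232.0, 259.0], [286.0, 327.0]]
flow theta 0.3414927142714532 25 [3.  3.6]
flow theta 0.2290910997193607 22 [-2.  -1.7]
```

Request:
carry_out([
  [[0,0,0,0],[0,0,0,0],[0,0,0,0],[0,0,0,0],[0,0,0,0],[0,0,0,0],[0,0,0,0],[0,0,0,0]],
])

```text
clock: 13.92
ee_pos: [0.5669, 0.0522, 0.1274]
tool_rot: [0.637, 0.77, -0.003, -0.003]
force: [-5.9, 2.4, -23.7]
opening: 0.0259
grip_force: 61.7
```

```bash
python3 - <<'E'
from h import *
from workcell import cams,order
import pickle
state()
r=cams.snapshot("side");angle(r)
t=flow(pickle.load(open("s15.pkl","rb")),r,0.3)
if abs(t-.3)<.7: print(order.job_done())
E
```

```text
t 13.9167 xs 0.7 ys -0.0 z-130 -2.6 w 25.9 E(13.7,-1.6) yaw 0.1884 q [ 0.6374  0.7705 -0.0029 -0.0025] F xyz_s -5.3 3.5 -23.7 grip 61.72298854216933
angle R,T,L,B [(np.float64(-15.1), np.float64(74.4)), (np.float64(-10.2), np.float64(77.8)), (np.float64(-180.0), np.float64(69.8)), (np.float64(-176.3), np.float64(74.2))] [[348.0, 284.0], [291.0, 227.0], [233.0, 260.0], [284.0, 328.0]]
flow theta 0.3178140665826163 22 [-0.  0.]
the job is handed in; nothing more can be done
None
```

I handed the job in at 13.9 s: the tray was raised to about 20° and held for about 1.3 s, then returned to about level (0.3°, give or take 1°) with the head gripped at about 62 N; on the way down a mis-step tipped it briefly back up to about 20°, the turning was by fingertip and pad pressure because the tool cannot tilt, and I did not re-check the loose items.

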